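# Zero the balance, then hold the spring clip open around the card

## Robot

A 6-joint arm with a two-finger parallel gripper is mounted at the origin on the work surface. World frame = base frame: x ahead of the robot, y to its left, z up, the work surface at z = 0. Lengths are in mm, angles in rad, forces in N, time in s.
With the tool pointing down it reaches from about 350 to 950 mm from the base axis. Payload 17.4 kg.
Tool frame: the origin (TCP) lies at the centre of the arm's flange, where the gripper is bolted on; the fingertips stand 186 mm ahead of it and the grasp point (between the pads) lies 167 mm ahead of it (tips_ahead is the z of the fingertips in the tool frame, in mm); z points along the fingers, y is the line along which they close (so a half turn about z gives the same grasp; the last joint's range is limited). The gripper opens to 93 mm and grips with 3 to 60 N. Pads are 15 mm wide; open, the fingers measure 128 mm over their backs; the gripper's body (75 mm by 188 mm) begins 65 mm behind the grasp point.
Start: joints at [-1.353, 0.116, 1.442, -0, 1.584, -0.038], TCP at [170.779, -653.046, 404.746] pointing down, gripper open.
Joint ranges: [-2.83, 2.83], [-0.83, 2.19], [0.07, 2.5], [-1.14, 4.28], [0.01, 3], [-2.97, 2.97]. Speed limits (rad/s): [1.89, 1.89, 2.22, 3.14, 3.14, 3.14].

## Interface

Orientations are given as [roll, pitch, yaw] about the fixed x, y, z axes, in that order (R = Rz(yaw) Ry(pitch) Rx(roll)).
In Python, from station import * gives the robot as it stands. Calls block until the motion is done:
- reach(position, orientation): joint-space move of the TCP to a pose.
- servo_line(position, rotation=None, velocity=150, guard=None): straight line of the TCP; rotation=None keeps the orientation; velocity is the mean speed in mm/s. With guard (N) it stops when the force on the tool has changed by that much, and returns True; else False.
- move_j(angles): joint-space move.
- grip(opening, grip_force=None): finger opening in mm; grip_force is the grip in N (None keeps the last); returns when the fingers have stopped.
- pause(seconds).
- ik(position, orientation): joint angles nearest the present ones, or None.
- state(): the state.
- read_camera(name): name is "scene" or "side" or "wrist"; returns the picture (480x640x3 uint8, red, green, blue); there is no depth.
- camera_info(name): a dict with "fx", "fy", "cx", "cy" (pixels), "cam_to_world" (4x4, takes a point from camera to world coordinates). Camera axes: x right, y down, z forward; pixel columns grow to the right and rows downward; lengths in mm; the calibration is good to about 2 mm. A picture is of the moment at which its call begins: read the wrist's pose just before it. camera_info takes no time and is no camera call; for the wrist camera it gives the pose at the moment of the call.
A pose or a line that the arm cannot do raises IKError and nothing moves.
- finish_job(): hands the job in; it is judged then, once.
The state is a dict: "time": time; "qpos": joint angles; "dq": joint speeds; "joint_efforts": joint torques, N m; "eef_pos": TCP position; "eef_rot": TCP orientation; "contact_force": force on the tool from outside, world axes, zero at the start; "torque": the same for the moment, N m; "opening": finger opening in mm; "grasp_force": force on a finger pad.
Only numpy, scipy, OpenCV 4.12 (cv2) and the standard library are available. Lean on these libraries where they do the work, as an engineer would, in place of code of your own. Each camera call takes 0.05 s, during which the arm holds its last target. There are 200 camera calls.

## Task

Get the balance ready by pressing its keys fully, one at a time: first the round key, then the square key, then the long bar key; leave the triangular key alone. Then take the spring clip from its stand by squeezing its two handles, and hold it wide open astride the middle of the top edge of the card standing on the pan: one jaw on each side, well down over the edge, the clip not touching the card or its foot so that the zero stays good. Finish like that, still holding the clip squeezed open in the air (do not let it snap shut or set it down), with the card and the other things on the bench left where they are.

Things in the scene. Friction and masses are not known exactly. Their poses are not given: they have to be found in the camera images.
- balance: white laboratory balance fixed to the bench, 300 mm deep (x), 200 mm wide (y); origin at the centre of its underside, x from its keys to its rear, z up. Front deck 55 mm high, with four grey keys in a row 105 mm in front of the origin; the raised rear (from x = -40 mm) is 75 mm high and carries a round steel pan, 150 mm across, its top 84 mm high, 50 mm behind the origin
- key_round_top (a point): centre of the top of the round key (20 mm diameter), outermost on the balance's +y side; all keys' tops are 8 mm above the front deck
- key_square_top (a point): centre of the top of the square key (18 by 18 mm), 38 mm from the round key
- key_bar_top (a point): centre of the top of the long bar key (34 mm along the row, 14 mm across), 45 mm from the square key
- key_tri_top (a point): centre of the top of the triangular key (corners 12 mm from its centre), outermost on the balance's -y side, 46 mm from the bar key; not to be pressed
- key_round (a joint): travel of the round key: 0 up, 0.005 m fully down; every key is sprung, from 1.4 N at the top to about 5 N fully down; it counts as pressed beyond 0.003 m
- key_square (a joint): travel of the square key, as for the round key
- key_bar (a joint): travel of the long bar key, as for the round key
- key_tri (a joint): travel of the triangular key, as for the round key; must stay up
- card_stand: steel foot (90 x 50 x 18 mm, loose, with the card about 0.6 kg) on the pan, with a stiff white card standing upright along its middle; origin at the centre of the foot's underside, x along the card, y across its faces, z up
- card_top (a point): middle of the card's top edge, 118 mm above the underside of the foot; x runs along the edge, y is square to the card's faces, z up. The card is 70 mm wide (x), 3 mm thick (y) and stands 100 mm out of the foot
- clip_stand: aluminium plate 75 (x) x 55 (y) x 10 mm, fixed to the bench, with an upright tab in the middle, 4 mm thick (x), 40 mm wide (y), rising 24 mm above the plate, on which the clip is parked; origin at the centre of the plate's underside
- clip: the loose spring clip, 75 mm tall, 34 mm wide along its hinge (y), about 50 g: two bright metal jaws below, two steel handles above, parked upright with its jaws astride the stand's tab. Origin between the jaw lips' lower edges, z up. This frame belongs to the clip's +x half, so it leans by half the joint value when squeezed evenly; the hollow between the jaws ends 5 mm below the hinge pin
- clip_center (a point): the clip's hinge pin, half-way up, 38 mm above the lips' lower edges; y along the pin, x across the jaws (the line along which the handles are squeezed together). Handles 26 mm wide (y), rising 37 mm above the pin and flaring outward upward: parked, 37 mm over their outer faces at the top; fully squeezed, upright and parallel, about 15 mm over their outer faces
- clip_jaw (a joint): angle between the clip's halves: 0 parked on the 4 mm tab (lips 4 mm apart), 0.56 rad fully open (lips about 25 mm apart), where it stops by itself; the spring shuts it to -0.1 when nothing is between the jaws. Squeezing the handles takes about 4 N at first, 9 N fully open
- lip_a (a point): lower inner edge, at mid-width, of the jaw on the clip's +x side
- lip_b (a point): lower inner edge, at mid-width, of the jaw on the clip's -x side
- tape: roll of tape, 90 mm across, 18 mm high; to be left alone; origin at the centre of its underside
- jar: sample jar, 44 mm across, 65 mm high; to be left alone; origin at the centre of its underside
- beaker: beaker, 70 mm across, 85 mm high; to be left alone; origin at the centre of its underside
- marker: marker pen lying down, 130 mm long; to be left alone; origin at the centre of its underside
- spatula: lab spatula lying down, 160 mm long; to be left alone; origin at the centre of its underside
- carton: open cardboard box, 100 x 100 x 45 mm; to be left alone; origin at the centre of its underside
- wash: clear bottle, 66 mm across, 160 mm high; to be left alone; origin at the centre of its underside

How it is judged:
By the outcome, as a careful person would: the job done as asked, in the order asked, and still so for the second after the job is handed in, while the arm keeps its last pose, push and grip.
It also fails if it takes over 61 s, if anything falls off the work surface, if the arm or the gripper's body presses on something with over 40 N, if the wrist force passes 120 N, or if a joint passes its speed limit or range.

## Working session

There is one attempt and no reset: what is moved stays moved. The work goes in short steps, each a Python script; the robot and the scene stay as the last script left them, time stands still between calls to the robot, and variables do not carry over. Pictures are saved under pics/ and viewed, at most 10 in all, crops included, and the job is handed in when it is done.

```bash
ls; mkdir -p pics
python3 - <<'E'
from station import *
import cv2,numpy as np
for n in ["scene","side"]:
    im=read_camera(n); cv2.imwrite(f"pics/{n}0.png",im[:,:,::-1]); i=camera_info(n); print(n,i["fx"],i["cx"],i["cy"],np.round(i["cam_to_world"],3).tolist())
i=camera_info("wrist");print(i["fx"],np.round(i["cam_to_world"],3).tolist()); print(state())
E
```

```text
pics
scene 600.4728578571849 328.4382517650051 239.53987200316695 [[-0.515, 0.499, -0.697, 1429.708], [0.857, 0.312, -0.41, 468.719], [0.013, -0.809, -0.588, 882.93], [0.0, 0.0, 0.0, 1.0]]
side 608.9467399332436 327.0221653735153 229.3818587252836 [[-0.858, -0.304, 0.414, 36.157], [-0.514, 0.525, -0.678, 832.33], [-0.011, -0.795, -0.607, 925.948], [0.0, 0.0, 0.0, 1.0]]
385.84795511020644 [[0.253, -0.931, -0.264, 242.442], [-0.967, -0.244, -0.066, -634.684], [-0.003, 0.272, -0.962, 384.263], [0.0, 0.0, 0.0, 1.0]]
{'time': 0.1, 'qpos': array([-1.35276740e+00,  1.16458063e-01,  1.44220450e+00,  1.83002998e-05,
        1.58399609e+00, -3.77977742e-02]), 'dq': array([-0.00182379, -0.00014785, -0.00131038,  0.00039814, -0.00016823,
       -0.00108024]), 'joint_efforts': array([ 1.33995527e-03, -7.22898102e+01, -6.23865581e+01,  7.82264303e-02,
        2.27929320e-02, -7.74367049e-05]), 'eef_pos': array([ 170.8036547 , -653.04756347,  404.06163045]), 'eef_rot': array([-3.14052811e+00, -5.85686849e-05,  2.55826905e-01]), 'contact_force': array([-0.22471364, -0.31318203, -0.46225701]), 'torque': array([-0.00722684, -0.01826093, -0.00226315]), 'grasp_force': 0.0, 'opening': 93.06758828509702}
```

View pics/scene0.png

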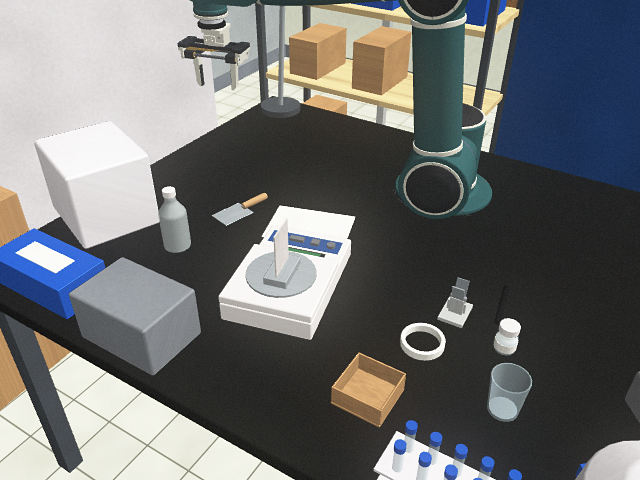

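View pics/side0.png

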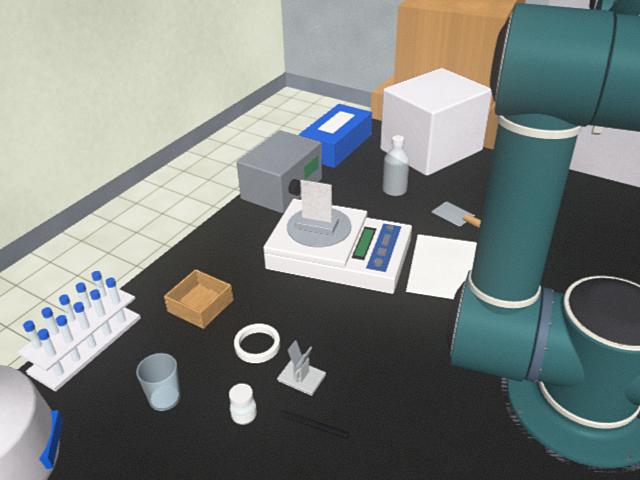

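Scene view: balance around (300,265), its keys at (280..332, 238..246), the clip on its stand around (457,300), the card top around (282,222). Side view: keys at (391,230..262), the card at (316,200), the clip at (300,365). Next I'll triangulate roughly.

```bash
cat > h.py <<'E'
from station import *
import numpy as np, cv2
def ray(i,p):
    T=np.array(i["cam_to_world"]); d=T[:3,:3]@np.array([(p[0]-i["cx"])/i["fx"],(p[1]-i["cy"])/i["fy"],1.]); return T[:3,3],d/np.linalg.norm(d)
def plane(i,p,z):
    o,d=ray(i,p); return o+d*(z-o[2])/d[2]
def tri(*obs):  # (info,pixel)...
    A=np.zeros((3,3));b=np.zeros(3)
    for i,p in obs:
        o,d=ray(i,p);M=np.eye(3)-np.outer(d,d);A+=M;b+=M@o
    return np.linalg.solve(A,b)
def save(name,fn,crop=None,scale=1):
    i=camera_info(name) if name!="wrist" else camera_info("wrist")
    im=read_camera(name)[:,:,::-1].copy(); cv2.imwrite(fn,im); return i,im
E
python3 - <<'E'
from h import *
s,d=camera_info("scene"),camera_info("side")
print("keys side",[plane(d,p,63).round() for p in [(391,231),(388,240),(383,253),(378,263)]])
print("keys scene",[plane(s,p,63).round() for p in [(280,237),(297,239),(315,242),(331,245)]])
print("card",tri((s,(288,208)),(d,(332,184))).round(), tri((s,(276,227)),(d,(302,181))).round())
print("clip stand",plane(d,(301,378),10).round(),plane(s,(456,314),10).round())
print("balance corners scene",[plane(s,p,75).round() for p in [(222,294),(312,316)]],[plane(s,p,55).round() for p in [(283,207),(355,216)]])
E
python3 - <<'E'
import cv2,numpy as np
a=cv2.imread('pics/scene0.png');b=cv2.imread('pics/side0.png')
A=cv2.resize(a[260:340,420:500],(400,400),interpolation=cv2.INTER_CUBIC);B=cv2.resize(b[325:405,260:340],(400,400),interpolation=cv2.INTER_CUBIC)
cv2.imwrite('pics/c0.png',np.hstack([A,B]))
E
```

```text
keys side [array([ 493., -202.,   63.]), array([ 484., -168.,   63.]), array([ 473., -121.,   63.]), array([467., -85.,  63.])]
keys scene [array([ 510., -204.,   63.]), array([ 495., -166.,   63.]), array([ 483., -124.,   63.]), array([474., -87.,  63.])]
card [ 596. -114.  216.] [661. -97. 213.]
clip stand [467. 228.  10.] [482. 228.  10.]
balance corners scene [array([ 748., -181.,   75.]), array([706.,   9.,  75.])] [array([ 390., -278.,   55.]), array([ 329., -104.,   55.])]
```

View pics/c0.png

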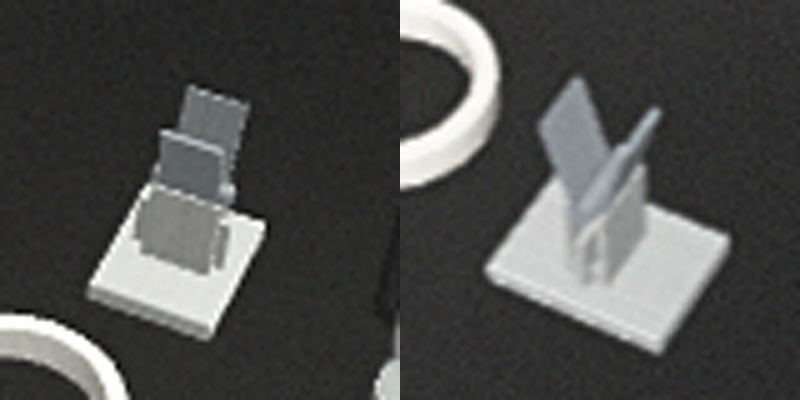

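Crop: the clip stands on its plate. Its handles flare in a direction roughly along the plate's long side. Now I'll look over the keys with the wrist camera.

Run:
```python
from h import *
reach([485,-145,400],[np.pi,0,0.24])
grip(0)
i,im=save("wrist","pics/w1.png")
import pickle; pickle.dump(i,open("w1.pkl","wb"))
s=state();print(s["time"],s["eef_pos"].round(1),s["eef_rot"].round(3),s["opening"],np.round(i["cam_to_world"],3).tolist())
```

```text
3.7417 [ 485. -145.  400.] [ 3.142 -0.     0.24 ] 0.4256980576790604 [[0.238, -0.935, -0.265, 556.958], [-0.971, -0.229, -0.063, -127.803], [-0.002, 0.272, -0.962, 380.172], [0.0, 0.0, 0.0, 1.0]]
```

View pics/w1.png

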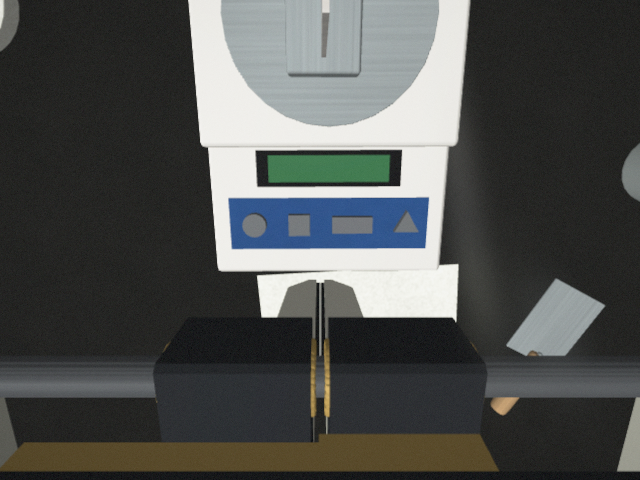

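Wrist view: round key at (254,226), square at (299,226), bar at (352,225), triangle at (406,224). The card's foot sits at the top, around (324,35).

```bash
cat > k.py <<'E'
from h import *
import pickle
i=pickle.load(open("w1.pkl","rb")); im=cv2.imread("pics/w1.png")
def keys():
    roi=im[203:246,234:426]; hsv=cv2.cvtColor(roi,cv2.COLOR_BGR2HSV)
    m=(hsv[:,:,1]<80).astype(np.uint8)
    n,_,st,c=cv2.connectedComponentsWithStats(m); 
    c=[tuple(c[k]+[234,203]) for k in range(1,n) if st[k,4]>150]; c.sort()
    return c,[plane(i,p,63) for p in c]
E
python3 - <<'E'
from k import *
c,P=keys()
print(np.round(c,1).tolist());P=np.array(P);print(P.round(1),np.linalg.norm(np.diff(P,axis=0),axis=1))
d=P[0]-P[3];print("yaw",np.arctan2(-d[0],d[1]))
E
```

```text
[[254.1, 224.8], [298.7, 224.4], [351.6, 224.4], [405.3, 224.1]]
[[ 468.7  -91.7   63. ]
 [ 477.9 -128.2   63. ]
 [ 488.6 -171.6   63. ]
 [ 499.7 -215.6   63. ]] [37.71661825 44.68736499 45.32971712]
yaw 0.24551135563088194
```

Run:
```python
from k import *
P=keys()[1]
R=[np.pi,0,0.2455]
for n,p in zip("rsb",P[:3]):
    servo_line([p[0],p[1],264],R,velocity=200)
    g=servo_line([p[0],p[1],239],velocity=25,guard=10)
    s=state();print(n,g,s["time"],s["eef_pos"].round(1),s["contact_force"].round(1))
    pause(0.15)
    servo_line([p[0],p[1],264],velocity=100)
# rise and look at the clip
servo_line([P[2][0],P[2][1],330],velocity=250)
reach([430,225,400],[np.pi,0,0.2455])
w,im=save("wrist","pics/w2.png");pickle.dump(w,open("w2.pkl","wb"))
grip(60)
print(state()["time"],state()["eef_pos"].round(1))
```

```text
r True 5.3917 [468.7 -91.7 244.3] [-1.3  0.2  7.7]
s True 7.0 [ 478.  -128.1  244.3] [-2.1  0.5  7. ]
b True 8.6417 [ 488.6 -171.5  244.3] [-1.4  0.6  7.1]
12.1833 [430. 225. 400.]
```

View pics/w2.png

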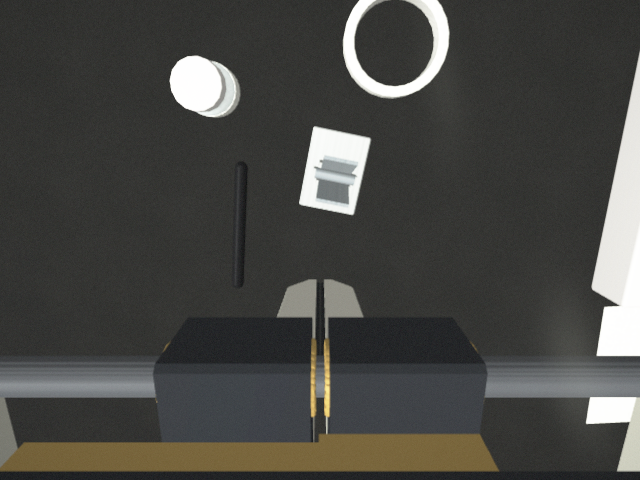

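Wrist view: stand plate corners near (315,127), (370,139), (353,214), (300,204); the clip at (335,180) with its pin across the short side. All three keys went about 4.7 mm down. Now the exact plate pose, plus the card from a w1 edge and the fixed cameras.

Run:
```python
from k import *
w=pickle.load(open("w2.pkl","rb"));im=cv2.imread("pics/w2.png")
g=cv2.cvtColor(im[110:230,280:390],cv2.COLOR_BGR2GRAY)
m=(g>90).astype(np.uint8)
cn=max(cv2.findContours(m,0,2)[0],key=cv2.contourArea)
h=cv2.convexHull(cn).reshape(-1,2)+[280,110]
W=np.array([plane(w,p,10)[:2] for p in h],np.float32)
(c,sz,a)=cv2.minAreaRect(W);print("plate",c,sz,a)
B=cv2.boxPoints(((c[0],c[1]),sz,a));print(B.round(1).tolist())
e=[B[1]-B[0],B[2]-B[1]];L=max(e,key=np.linalg.norm);print("yaw long",np.arctan2(L[1],L[0]))
cr=cv2.resize(im[115:225,285:385],None,fx=5,fy=5,interpolation=cv2.INTER_CUBIC)
w1=cv2.imread("pics/w1.png")[0:80,270:380];w1=cv2.resize(w1,(330,240))
out=np.zeros((550,800,3),np.uint8);out[:,:500]=cr[:550,:500];out[:218,500:]=cv2.resize(w1,(300,218))
s=cv2.imread("pics/scene0.png")[200:300,235:335];out[218:550,500:800]=cv2.resize(s,(300,332))
cv2.imwrite("pics/c1.png",out)
for yaw in np.arange(-3,3.1,.25):
    pass
```

```text
plate (468.1695861816406, 220.2720489501953) (75.54673767089844, 55.51690673828125) 2.698103427886963
[[429.1000061035156, 246.1999969482422], [431.70001220703125, 190.8000030517578], [507.20001220703125, 194.3000030517578], [504.6000061035156, 249.8000030517578]]
yaw long 0.047090814
```

View pics/c1.png

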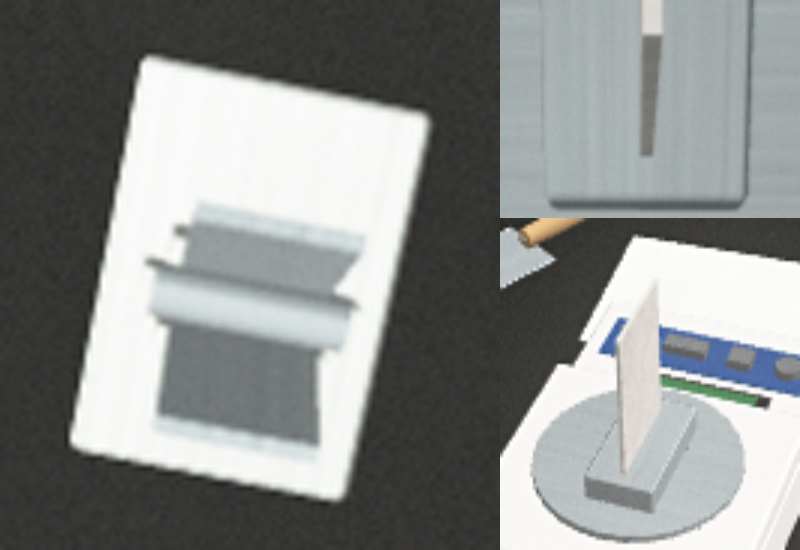

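Left: the clip sits centred on the plate, handle tops at plate-crop (240,440) and (278,222). Right: the card stands in the foot's slot. Now I'll grasp, centring on the handle tops cross-checked with the plate.

Run:
```python
from k import *
w=pickle.load(open("w2.pkl","rb"))
a=plane(w,(333,203),85);b=plane(w,(340.6,159.4),85);print("tops",a.round(1),b.round(1),((a+b)/2).round(1))
c=np.array([468.2,220.3])
R=[np.pi,0,np.pi/2+0.047]
reach([c[0],c[1],330],R)
servo_line([c[0],c[1],240],velocity=150)
print(state()["contact_force"].round(1))
grip(0,25)
s=state();print(s["time"],s["opening"],s["grasp_force"],s["contact_force"].round(1),s["qpos"].round(2))
```

```text
tops [451.7 219.2  85. ] [485.1 222.   85. ] [468.4 220.6  85. ]
[0.7 0.7 0.1]
15.0 13.982828577422644 24.988028705120087 [ 0.1 -1.1  3.2] [ 0.39 -0.14  1.96 -0.    1.31  0.34]
```

Squeezed to 14 mm, which is fully open. I'll lift it and look at the card from a position short of it.

Run:
```python
from k import *
c=np.array([468.2,220.3])
servo_line([c[0],c[1],300],velocity=80)
servo_line([c[0],c[1],470],velocity=250)
u=np.array([np.cos(.2455),np.sin(.2455)])
p=np.array([632,-112])-75*u
reach([p[0],p[1],470],[np.pi,0,0.2455])
w,im=save("wrist","pics/w3.png");pickle.dump(w,open("w3.pkl","wb"))
s=state();print(s["time"],s["opening"],s["grasp_force"],s["contact_force"].round(1),s["eef_pos"].round(1),s["qpos"].round(2))
```

```text
18.1417 14.130737555007059 24.986867308616638 [ 0.  -0.2  0.2] [ 559.3 -129.2  470. ] [-0.27 -0.11  1.57  0.    1.69  1.05]
```

View pics/w3.png

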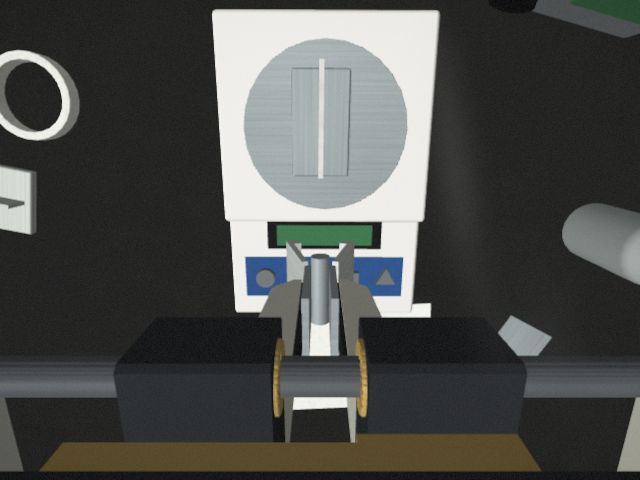

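Wrist view: card top edge is the white line from (321,58) to (321,178). The clip is held symmetrically wide open, pin end at (320,256), jaws at (292,248) and (347,248). Now to measure these.

Run:
```python
from k import *
w=pickle.load(open("w3.pkl","rb"));im=cv2.imread("pics/w3.png")
g=cv2.cvtColor(im[40:195,305:340],cv2.COLOR_BGR2GRAY).astype(float)
m=(g>190).astype(np.uint8)
n,l,st,c=cv2.connectedComponentsWithStats(m);k=[k for k in range(1,n) if st[k,3]>80];print(st[k],c[k])
k=k[0];ys,xs=np.nonzero(l==k)
for z in (202,):
    f=np.polyfit(ys,xs,1);y0,y1=ys.min(),ys.max()+1
    E=[plane(w,(np.polyval(f,y)+305,y+40-.5),z) for y in (y0,y1)]
    print(np.round(E,1),np.linalg.norm(E[0]-E[1]),(E[0]+E[1])/2,"yaw",np.arctan2(*(E[0]-E[1])[[1,0]]))
for y in (25,60,80,100,130): print(y,"".join("%4d"%v for v in g[y,5:28]))
# clip lateral in tool frame
import scipy.spatial.transform as t
R=t.Rotation.from_euler("xyz",[np.pi,0,.2455]).as_matrix();o=np.array([559.3,-129.2,470])
for p,zz in (((320,256),192),((300,243),228),((340,243),228),((288,243),228),((353,243),228)):
    q=plane(w,p,470-zz);print(p,(R.T@(q-o)).round(1))
cv2.imwrite("pics/c2.png",cv2.resize(im[230:360,250:390],(700,600),interpolation=cv2.INTER_CUBIC) if 0 else cv2.resize(im[225:345,250:390],(700,600),interpolation=cv2.INTER_CUBIC))
```

```text
[[ 13  18   7 121 664]] [[15.7123494 78.625    ]]
[[ 671.1 -101.9  202. ]
 [ 602.1 -118.6  202. ]] 70.9905206678972 [ 636.56607722 -110.2776054   202.        ] yaw 0.2371382922497443
25  177 174 175 175 178 177 175 177 175 211 222 222 222 221 194 178 176 177 178 173 176 175 173
60  173 168 170 176 178 178 179 178 183 213 222 222 221 214 187 175 175 175 171 173 172 172 170
80  179 173 176 178 177 179 183 181 193 212 219 218 218 204 183 173 175 174 172 172 174 172 174
100  177 174 176 178 174 180 178 179 207 221 226 226 225 204 180 172 177 170 170 173 172 173 174
130  170 171 172 174 171 175 177 174 211 221 222 222 215 181 168 167 166 167 164 167 168 174 168
(320, 256) [ 17.    0.3 192. ]
(300, 243) [ 12.8 -11.  228. ]
(340, 243) [ 12.8  11.5 228. ]
(288, 243) [ 12.8 -17.8 228. ]
(353, 243) [ 12.9  18.8 228. ]
```

View pics/c2.png

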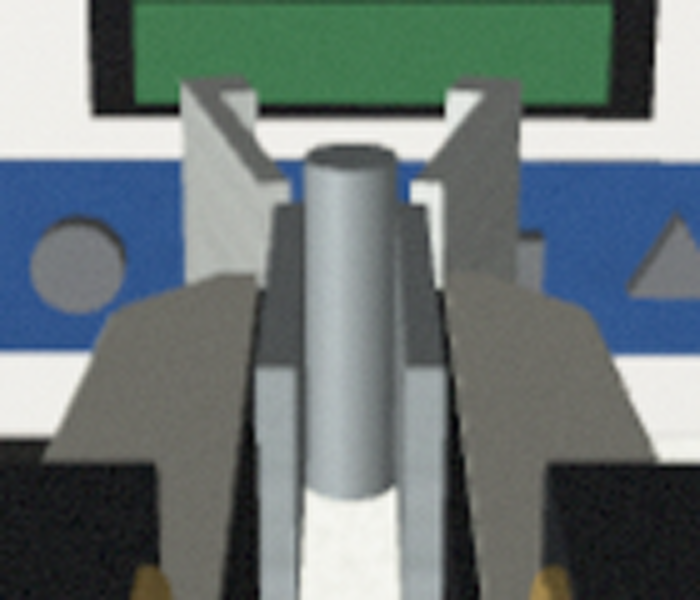

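The crop shows the clip square and centred in the pads. Go above the card, lower astride it, and check.

Run:
```python
from k import *
x,y=636.6,-110.3
servo_line([x,y,470],[np.pi,0,.237],velocity=100)
print(servo_line([x,y,411],velocity=40,guard=4))
pause(.3)
for n in ("wrist","scene","side"):
    w,im=save(n,f"pics/{n}4.png");pickle.dump(w,open(f"{n}4.pkl","wb"))
s=state();print(s["time"],s["opening"],s["grasp_force"],s["contact_force"].round(1),s["eef_pos"].round(1))
f=lambda n,a,b,c,d,sz:cv2.resize(cv2.imread(f"pics/{n}4.png")[a:b,c:d],sz,interpolation=cv2.INTER_CUBIC)
cv2.imwrite("pics/c4.png",np.vstack([np.hstack([f("scene",160,260,235,335,(300,300)),f("side",130,230,270,370,(300,300))]),f("wrist",220,320,220,420,(600,300))]))
```

```text
False
21.1667 14.067970015869225 24.986794888973236 [-0.1 -0.4 -1.4] [ 636.6 -110.3  411. ]
```

View pics/c4.png

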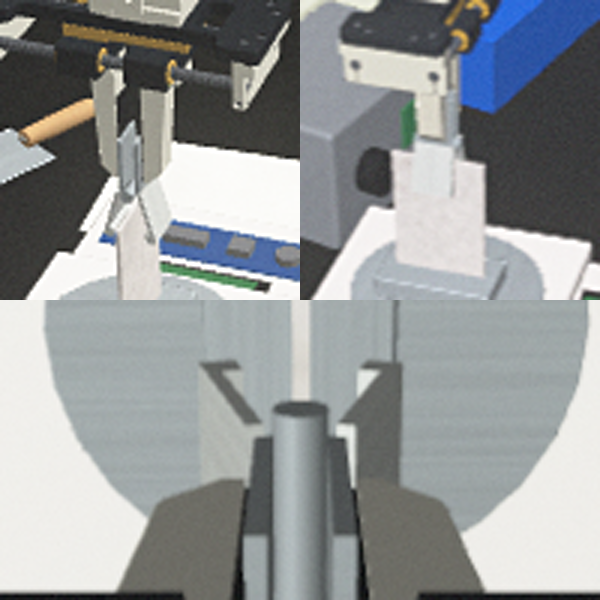

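The views show the jaws astride the card's middle, about 20 mm down. The card line at (301,350) is in line with the pin, with gaps on both sides and nothing touching. I'll check the force at rest, then hand in.

Run:
```python
from k import *
pause(.5);s=state();print(s["time"],s["contact_force"].round(1),s["torque"].round(2),s["opening"])
if abs(s["contact_force"]).max()<1.5: print(finish_job())
```

```text
21.6667 [-0.2 -0.6 -1.1] [0.01 0.   0.02] 14.201457165433544
the job is handed in; nothing more can be done
None
```

I pressed the round, square and bar keys in order, each about 4.7 mm down. The job is handed in at about 22 s with the clip held wide open astride the middle of the card's top edge, its jaws about 20 mm down and, in the pictures, clear of the card and its foot.

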